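Strip the label-roll bar under the bench shelf

TASK

Clear the label-roll bar under the raised shelf: slide the metal stop collar off the free end of the bar and lay it in the rod cradle's bay at the low end, then slide the two paper rolls off one after the other and lay each in the cradle as it comes off, the thick roll in the bay beside the tall end plate and the thin roll in the middle bay. All three lie lengthwise on the two rods, clear of the dividing plates. Set things down, do not drop them, and leave the carton, the cup and the timer where they stand.

Things in the scene. Friction and masses are not known exactly. Their poses are not given: they have to be found in the camera images.
- bar_end (a point): Free end of the horizontal steel bar, on its centre line, about 250 mm above the desk. +y runs along the bar from the free end to its root (parts come off towards -y), +x away from the robot to the stand's back panel, +z up. Bar: 20 mm diameter, 190 mm free; at the root a fixed grey block, 32 mm deep, 36 mm high, with an arm to the back panel.
- stand: Fixed white bench stand that carries the bar and, above it, a shelf with bottles. Origin on the desk below the bar's middle; axes as bar_end. Shelf underside 422 mm above the desk (172 mm over the bar), x = -12 to +85 mm, y = -102 to +112 mm, so the tool cannot come from straight above: lean it 25 to 45 degrees towards -x. Brackets hang 35 mm below its ends from x = +7 mm; uprights from x = +57 mm.
- collar_center (a point): The stop collar: a plain aluminium ring, 54 mm outside diameter, 40 mm long, bore 32 mm, 0.14 kg; the shortest of the three parts and nearest the free end. The point is the middle of its axis; its own y axis is the ring's axis. Hanging on the bar its centre is 6 mm below the bar's centre line, so raise it 6 mm to slide it clear. It is loose on the bar (no spring, no thread).
- thick_roll_center (a point): The thick paper label roll on a cardboard core: 60 mm outside diameter, 60 mm long, bore 32 mm, about 0.16 kg. Point and axes as for the collar; hangs 6 mm below the bar's centre line. Either roll may be the outer one.
- thin_roll_center (a point): The thin, nearly used paper label roll on a cardboard core: 46 mm outside diameter, 60 mm long, bore 32 mm, about 0.07 kg. Point and axes as for the collar; hangs 6 mm below the bar's centre line.
- cradle: Fixed cradle on the desk, origin under its middle: two parallel 10 mm steel rods along y (axes 28 mm apart, 50 mm above the desk), cut by aluminium plates 4 mm thick and 44 mm wide into three bays in a row, each 76 mm clear, 80 mm pitch. Plates reach 18 mm above the rod axes, the tall end plate (+y end) 48 mm.
- bay_thick (a point): Middle of the cradle's bay beside the tall end plate, half-way between the rods at the height of their axes; +y points to the tall plate, +z up. The thick roll rests here with its axis along y and its centre 32 mm above this point.
- bay_thin (a point): The same point of the middle bay. The thin roll rests with its centre 24 mm above it.
- bay_collar (a point): The same point of the bay at the low end (-y). The collar rests with its centre 29 mm above it.
- carton: Bystander: white carton 62x105x58 mm (high) on the desk below the bar; origin at the centre of its underside.
- cup: Bystander: clear specimen cup with a white lid, 68 mm across, 66 mm high, in front of the stand; origin at the centre of its underside.
- timer: Bystander: flat white timer 58x62x18 mm on the robot's side of the cradle; origin at the centre of its underside.

How it is judged (in metres and radians):
On the way, in this order (a step that is already met when the one before it is completed fails the run):
1. the collar is off the bar's free end, both rolls still on the bar (y of collar_center in the frame of bar_end between -1 and -0.022 m and y of thick_roll_center in the frame of bar_end between 0 and 0.3 m and x of thick_roll_center in the frame of bar_end between -0.02 and 0.02 m and z of thick_roll_center in the frame of bar_end between -0.02 and 0.02 m and y of thin_roll_center in the frame of bar_end between 0 and 0.3 m and x of thin_roll_center in the frame of bar_end between -0.02 and 0.02 m and z of thin_roll_center in the frame of bar_end between -0.02 and 0.02 m), for 0.1 s.
2. the collar lies in its bay, both rolls still on the bar (x of collar_center in the frame of bay_collar between -0.012 and 0.012 m and y of collar_center in the frame of bay_collar between -0.022 and 0.022 m and z of collar_center in the frame of bay_collar between 0.0228 and 0.0348 m and angle between the y axis of collar_center and the y axis of bay_collar, either way round below 0.15 rad and linear speed of collar below 0.03 m/s and y of thick_roll_center in the frame of bar_end between 0 and 0.3 m and x of thick_roll_center in the frame of bar_end between -0.02 and 0.02 m and z of thick_roll_center in the frame of bar_end between -0.02 and 0.02 m and y of thin_roll_center in the frame of bar_end between 0 and 0.3 m and x of thin_roll_center in the frame of bar_end between -0.02 and 0.02 m and z of thin_roll_center in the frame of bar_end between -0.02 and 0.02 m), for 0.2 s.
3. the outer roll lies in its bay, the other still on the bar ((((x of thick_roll_center in the frame of bay_thick between -0.012 and 0.012 m and y of thick_roll_center in the frame of bay_thick between -0.016 and 0.016 m and z of thick_roll_center in the frame of bay_thick between 0.026 and 0.038 m and angle between the y axis of thick_roll_center and the y axis of bay_thick, either way round below 0.15 rad) and linear speed of thick_roll below 0.03 m/s and (y of thin_roll_center in the frame of bar_end between 0 and 0.3 m and x of thin_roll_center in the frame of bar_end between -0.02 and 0.02 m and z of thin_roll_center in the frame of bar_end between -0.02 and 0.02 m)) or ((x of thin_roll_center in the frame of bay_thin between -0.012 and 0.012 m and y of thin_roll_center in the frame of bay_thin between -0.016 and 0.016 m and z of thin_roll_center in the frame of bay_thin between 0.0183 and 0.0303 m and angle between the y axis of thin_roll_center and the y axis of bay_thin, either way round below 0.15 rad) and linear speed of thin_roll below 0.03 m/s and (y of thick_roll_center in the frame of bar_end between 0 and 0.3 m and x of thick_roll_center in the frame of bar_end between -0.02 and 0.02 m and z of thick_roll_center in the frame of bar_end between -0.02 and 0.02 m)))), for 0.2 s.
At the end, for the whole second after the job is handed in: Collar in the low-end bay, thick roll beside the tall plate, thin roll in the middle bay, on the rods and at rest: axis within 0.15 rad of the rods, centre within 12 mm sideways and 6 mm in height of its seat, along the rods within 16 mm (rolls) or 22 mm (collar) of mid-bay (x of thick_roll_center in the frame of bay_thick between -0.012 and 0.012 m and y of thick_roll_center in the frame of bay_thick between -0.016 and 0.016 m and z of thick_roll_center in the frame of bay_thick between 0.026 and 0.038 m and angle between the y axis of thick_roll_center and the y axis of bay_thick, either way round below 0.15 rad and x of thin_roll_center in the frame of bay_thin between -0.012 and 0.012 m and y of thin_roll_center in the frame of bay_thin between -0.016 and 0.016 m and z of thin_roll_center in the frame of bay_thin between 0.0183 and 0.0303 m and angle between the y axis of thin_roll_center and the y axis of bay_thin, either way round below 0.15 rad and x of collar_center in the frame of bay_collar between -0.012 and 0.012 m and y of collar_center in the frame of bay_collar between -0.022 and 0.022 m and z of collar_center in the frame of bay_collar between 0.0228 and 0.0348 m and angle between the y axis of collar_center and the y axis of bay_collar, either way round below 0.15 rad and linear speed of each of collar, thick_roll, thin_roll below 0.03 m/s); the robot touches nothing.
It fails at once if a part is dropped (falls freely faster than 0.7 m/s, a drop of some 25 mm) ((linear speed of collar above 0.7 m/s and contact force between the fingers and collar below 0.05 N) or (linear speed of thick_roll above 0.7 m/s and contact force between the fingers and thick_roll below 0.05 N) or (linear speed of thin_roll above 0.7 m/s and contact force between the fingers and thin_roll below 0.05 N)).
It fails at once if the carton, cup or timer is pushed more than 25 mm (distance of any of carton, cup, timer from where it was at the start of the episode above 0.025 m).
It also fails if it takes over 67 s, if anything falls off the work surface, if the arm or the gripper's body presses on something with over 40 N, if the wrist force passes 120 N, or if a joint passes its speed limit or range.

ROBOT

A 7-joint arm with a two-finger parallel gripper is mounted at the origin on the work surface; the furniture and walls round the work are solid. World frame = base frame: x ahead of the robot, y to its left, z up, the work surface at z = 0. Lengths are in m, angles in degrees, forces in N, time in s.
With the tool pointing down it reaches from about 0.375 to 0.925 m from the base axis. Payload 3.1 kg.
Tool frame: the origin (TCP) lies at the very end of the fingers, on their centre line; the grasp point (between the pads) lies 19 mm behind it; z points along the fingers, y is the line along which they close (so a half turn about z gives the same grasp; the last joint's range is limited). The gripper opens to 85 mm and grips with 20 to 120 N. Pads are 22 mm wide; open, the fingers measure 114 mm over their backs; the gripper's body (76 mm by 85 mm) begins 54 mm behind the grasp point. The pads swing forward as they close: fully open they stand 13 mm farther back than shut.
Start: joints at [64.584, 21.939, 2.515, 91.553, -1.026, 66.532, -2.859], TCP at [0.22, -0.612, 0.231] pointing down, gripper open.
Joint ranges: [-149.38, 149.38], [-23.57, 123.04], [-84.95, 90], [0, 143.3], [-89.99, 269.99], [3.08, 112.72], [-163.45, 163.45]. Speed limits (degrees/s): [159.86, 159.86, 180, 180, 180, 180, 180].

INTERFACE

Orientations are given as [roll, pitch, yaw] about the fixed x, y, z axes, in that order (R = Rz(yaw) Ry(pitch) Rx(roll)).
In Python, from cell import monitor, cams, job, finder gives the robot as it stands. The module is installed in compiled form; this text tells all that it offers.
- The arm moves only by the tool move_arm, never from a script. Its argument "plan" is a list of rows, each a list of 7 numbers: the turn, a rotation vector about the world's x, y, z in degrees, then the shift along the world's x, y, z in cm, then the closure, from -1 (fully open) to 1 (shut), so that 0 is half open. A call has 1 to 20 rows; each row is the pose to reach, as a shift and turn from the pose commanded when the call began; what a row does not reach only later rows make up. A row lasts 1/8 s, in which the tool goes at most 62.5 mm and 10.7 degrees, less where a joint would pass 70% of its speed; a pose out of reach is approached as far as the arm can. A call with a gripper value outside its range is refused whole. The fingers move at their own pace and stop on an object; the grip force is fixed at half the most. Time passes only in rows, so rows that repeat a pose let the fingers close. It gives the time, the measured TCP pose, the force, the opening and the grip force at its end, in the units of the state.
- monitor.get_state(): the state, without advancing time (a new reading comes with each control period).
- cams.grab_frame(name): name is "scene" or "top"; returns a dict with "color" (400x640x3 uint8, blue, green, red), "range_z" (400x640 float32, m along the optical axis (not along the pixel's ray), 0 where there is no reading), "mtx" (3x3 intrinsics, pixels), "rvec" (rotation vector, rad) and "tvec" (3), from world to camera coordinates, as OpenCV has them. Camera axes: x right, y down, z forward; pixel columns grow to the right and rows downward; lengths in m; the calibration is good to about 2 mm. A picture is of the moment at which its call begins.
- job.close_job(): hands the job in; it is judged then, once.
Trained networks look in the newest picture that a camera, given by its name, has taken for a name from the list of things; names that differ only in an ending like _2 or _b are one class to them, and where a whole thing is asked for, a point or a joint stands for the part that bears it (a point fixed in the world has none). Each returns a list of dicts, best first, with "confidence" (0 to 1); they miss things now and then, are a little off and sometimes report something else, mostly with a low value. They report only what shows in the picture. A call takes as long as a camera call.
- finder.boxes_of(query, camera): "xyz" ([x, y, z] in m, in the coordinates of the camera as it stood for that picture, good to about 4 mm: the middle of the surface that is visible of it).
The state is a dict: "time": time; "qpos": joint angles; "dq": joint speeds; "joint_torque": joint torques, N m; "tcp_pos": TCP position; "eef_rot": TCP orientation; "ft_force": force on the tool from outside, world axes, zero at the start; "wrist_torque": the same for the moment, N m; "gripper_width": finger opening in m; "grasp_force": force on a finger pad.
Only numpy, scipy, OpenCV 4.12 (cv2) and the standard library are available. Lean on these libraries where they do the work, as an engineer would, in place of code of your own. Each camera call takes 0.05 s, during which the arm holds its last target. There are 200 camera calls.

## Working session

There is one attempt and no reset: what is moved stays moved. The work goes in short steps, Python scripts to look and compute and a tool call to move; the robot and the scene stay as the last step left them, time stands still between calls to the robot, and variables do not carry over. Pictures are saved under pics/ and viewed, at most 10 in all, crops included, and the job is handed in when it is done.

Besides the shell and the picture viewer there is one more tool, called after ">>>" by a JSON object that holds its "api" and its "payload". move_arm: Moves the arm, as the interface text tells. Its arguments: {"type":"object","properties":{"plan":{"type":"array"}},"required":["plan"]}

```bash
mkdir -p pics; cat > h.py <<'E'
import numpy as np, cv2
from cell import monitor, cams, job, finder
def grab(n,save=None):
    f=cams.grab_frame(n)
    if save: cv2.imwrite('pics/'+save+'.png',f['color'])
    R=cv2.Rodrigues(np.array(f['rvec'],float))[0]; t=np.array(f['tvec'],float).ravel()
    return f,R,t
def cloud(f,R,t):
    K=f['mtx'];z=f['range_z'];v,u=np.indices(z.shape)
    P=np.stack([(u-K[0,2])/K[0,0]*z,(v-K[1,2])/K[1,1]*z,z],-1)
    W=(P-t)@R; W[z<=0]=np.nan
    return W
def find(q,n,R,t,k=2):
    return [(round(d['confidence'],2),np.round(R.T@(np.array(d['xyz'])-t),4).tolist()) for d in finder.boxes_of(q,n)[:k]]
E
python3 - <<'E'
from h import *
s=monitor.get_state();print({k:np.round(s[k],3).tolist() for k in s})
for n in('scene','top'):
    f,R,t=grab(n,n); print(n,'cam',np.round(-R.T@t,3),np.round(R[2],3))
    np.save(n+'_cloud.npy',cloud(f,R,t))
    for q in 'bar_end stand collar_center thick_roll_center thin_roll_center cradle bay_thick bay_thin bay_collar carton cup timer'.split():
        print(q,find(q,n,R,t))
E
```

```text
{'time': 0.0, 'qpos': [64.581, 21.994, 2.511, 91.65, -1.025, 66.532, -2.861], 'dq': [0.065, -0.052, -0.02, 0.065, -0.014, 0.015, -0.08], 'joint_torque': [-0.0, -43.346, 1.024, -24.951, 0.011, 0.011, 0.0], 'tcp_pos': [0.22, -0.611, 0.23], 'eef_rot': [-179.847, 0.009, 19.819], 'ft_force': [0.68, -0.029, -0.882], 'wrist_torque': [-0.009, 0.057, 0.011], 'grasp_force': 0.0, 'gripper_width': 0.085}
scene cam [ 0.201 -0.585  1.144] [ 0.215  0.517 -0.829]
bar_end [(0.73, [0.6083, 0.1135, 0.4363])]
stand [(0.93, [0.6119, 0.1123, 0.4332]), (0.65, [0.5241, 0.1612, 0.0592])]
collar_center [(0.92, [0.5537, 0.0869, 0.2588]), (0.23, [0.4851, -0.142, 0.0519])]
thick_roll_center [(0.67, [0.5795, 0.2098, 0.2674])]
thin_roll_center []
cradle [(0.63, [0.4825, -0.1383, 0.0542])]
bay_thick [(0.74, [0.4834, -0.1417, 0.0491]), (0.73, [0.3755, -0.159, 0.0171])]
bay_thin [(0.86, [0.4829, -0.1435, 0.0526])]
bay_collar [(0.92, [0.4873, -0.1421, 0.0545])]
carton [(0.91, [0.5246, 0.1617, 0.0578]), (0.27, [0.4854, -0.1427, 0.0529])]
cup [(0.7, [0.4582, 0.2654, 0.0662])]
timer [(0.94, [0.3788, -0.1563, 0.0194])]
top cam [0.337 0.051 1.047] [ 0.133 -0.02  -0.991]
bar_end [(0.57, [0.601, 0.1598, 0.4373])]
stand [(0.73, [0.6046, 0.1624, 0.4388])]
collar_center [(0.92, [0.551, 0.0952, 0.2677]), (0.41, [0.6061, 0.1608, 0.4407])]
thick_roll_center [(0.72, [0.5825, 0.2136, 0.2711])]
thin_roll_center [(0.63, [0.5652, 0.1519, 0.2649])]
cradle [(0.73, [0.4837, -0.1469, 0.057]), (0.59, [0.5647, 0.1455, 0.2639])]
bay_thick [(0.8, [0.4825, -0.1474, 0.0539])]
bay_thin [(0.64, [0.4832, -0.1471, 0.0538])]
bay_collar [(0.87, [0.4815, -0.1444, 0.0574])]
carton [(0.66, [0.4834, -0.1466, 0.053]), (0.58, [0.5243, 0.1726, 0.0614])]
cup [(0.83, [0.4588, 0.2767, 0.0681]), (0.52, [0.5816, 0.2126, 0.2696])]
timer [(0.73, [0.3791, -0.1507, 0.0163])]
```

View pics/scene.png

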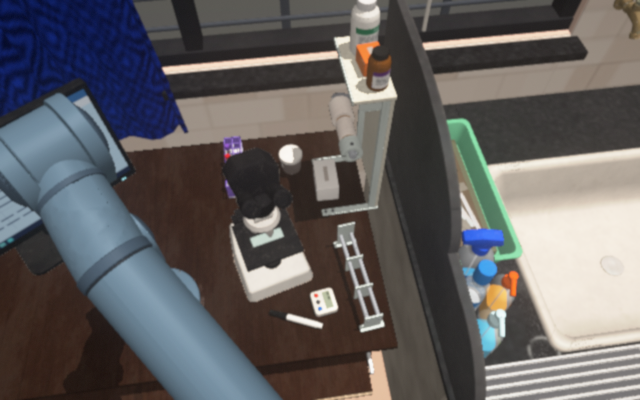

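View pics/top.png

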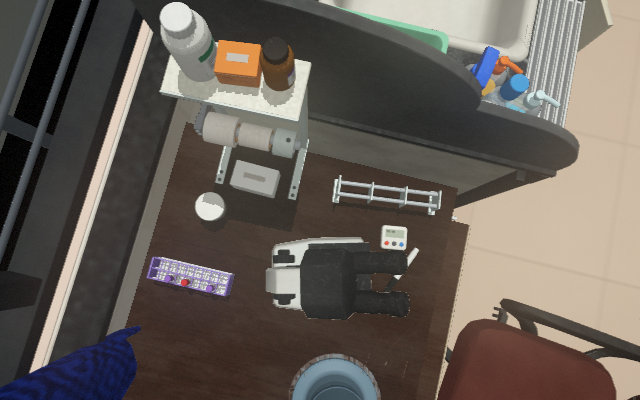

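The scene picture shows the cradle from (345,235) to (372,325), the stand with the rolls at (345,125) and a microscope at (265,240). In the top picture the rolls run from (215,125), which is thick, through (255,135) to the collar at (288,142). Next I fit the geometry.

```bash
cat > fit.py <<'E'
from h import *
C={n:np.load(n+'_cloud.npy').reshape(-1,3) for n in('scene','top')}
def sel(P,x,y,z): 
    m=(P[:,0]>x[0])&(P[:,0]<x[1])&(P[:,1]>y[0])&(P[:,1]<y[1])&(P[:,2]>z[0])&(P[:,2]<z[1]); return P[m]
for n,P in C.items():
    S=sel(P,(.45,.8),(-.05,.35),(.425,.445)); r=cv2.minAreaRect(S[:,:2].astype(np.float32)*1000)
    print(n,'shelf',len(S),np.median(S[:,2]),r)
    B=sel(P,(.46,.66),(.03,.32),(.2,.32)); print('bar parts',len(B))
    a=np.radians(-15)
    for z in ((.03,.062),(.062,.11)):
        Q=sel(P,(.42,.56),(-.32,.03),z); r=cv2.minAreaRect(Q[:,:2].astype(np.float32)*1000); print('cradle',z,len(Q),r)
    # clouds around microscope
    Q=sel(P,(.1,.42),(-.3,.2),(.08,.5)); print('scope',Q.min(0),Q.max(0)) if len(Q) else 0
    Q=sel(P,(.4,.6),(.08,.25),(.05,.066));print('carton',cv2.minAreaRect(Q[:,:2].astype(np.float32)*1000))
E
python3 fit.py
python3 - <<'E'
import cv2
a=cv2.imread('pics/top.png')[85:225,150:460]; b=cv2.imread('pics/scene.png')[80:340,220:400]
a=cv2.resize(a,None,fx=2.5,fy=2.5,interpolation=2); cv2.imwrite('pics/topc.png',a)
E
```

```text
scene shelf 2131 0.434053038972911 ((640.8397216796875, 164.57489013671875), (403.0157165527344, 155.59642028808594), 75.11528778076172)
bar parts 2235
cradle (0.03, 0.062) 903 ((482.9855041503906, -139.84820556640625), (246.54156494140625, 43.67809295654297), 81.7910385131836)
cradle (0.062, 0.11) 254 ((483.6006164550781, -138.52276611328125), (245.5024871826172, 43.2586784362793), 81.33838653564453)
scope [ 0.22718486 -0.10161914  0.08342352] [0.36669382 0.1309641  0.41915982]
carton ((497.6932678222656, 187.13406372070312), (109.63135528564453, 128.4573211669922), 74.86638641357422)
top shelf 5826 0.43501167575385047 ((628.6010131835938, 119.76817321777344), (311.35986328125, 155.68423461914062), 75.12106323242188)
bar parts 3363
cradle (0.03, 0.062) 888 ((482.3277587890625, -138.12689208984375), (243.76995849609375, 44.50600051879883), 81.62251281738281)
cradle (0.062, 0.11) 180 ((482.4438171386719, -139.36178588867188), (244.09854125976562, 44.03114318847656), 81.41793823242188)
scope [ 0.2362605  -0.09941712  0.08113038] [0.36607015 0.13656774 0.41880089]
carton ((498.114013671875, 186.80657958984375), (105.89744567871094, 126.17638397216797), 72.96451568603516)
```

View pics/topc.png

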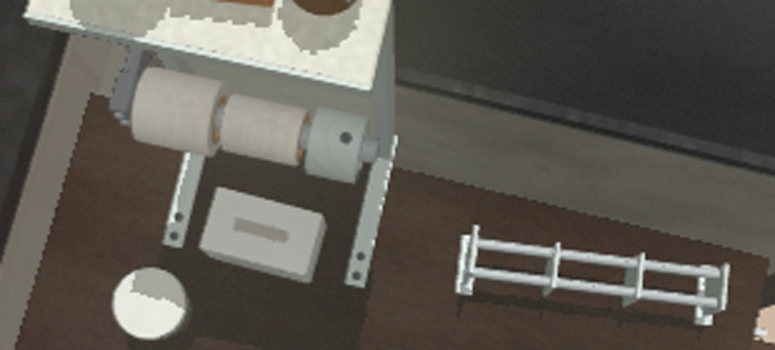

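```bash
cat >> fit.py <<'E'
print('----')
from scipy.optimize import least_squares
for n,P in C.items():
    for z in (.075,.085):
        Q=sel(P,(.42,.56),(-.32,.03),(z,.12)); print('tall',z,len(Q),Q.mean(0) if len(Q) else'')
    a=np.radians(-15); ex=np.array([np.cos(a),np.sin(a)]);ey=np.array([-np.sin(a),np.cos(a)])
    B=sel(P,(.46,.68),(.0,.34),(.2,.32)); L=np.c_[B[:,:2]@ex,B[:,:2]@ey,B[:,2]]
    print('len,y range',len(L),L.min(0),L.max(0))
    for y in np.arange(-.10,.2,.01):
        s=L[(L[:,1]>y)&(L[:,1]<y+.01)]
        if len(s)>15: print(np.round(y,3),len(s),'x',np.round([s[:,0].min(),s[:,0].max()],3),'zmax',np.round([s[:,2].max(),s[s[:,2].argmax(),0]],3))
E
python3 fit.py | sed -n '/----/,$p'
```

```text
----
tall 0.075 98 [ 0.50062747 -0.02127775  0.08876861]
tall 0.085 66 [ 0.50140718 -0.02118899  0.09304717]
len,y range 2742 [0.39498139 0.1747535  0.20000876] [0.65375975 0.4925303  0.31981267]
0.17 27 x [0.652 0.654] zmax [0.309 0.652]
0.18 58 x [0.651 0.654] zmax [0.316 0.653]
0.2 61 x [0.507 0.595] zmax [0.315 0.593]
tall 0.075 45 [ 0.49937627 -0.02026844  0.09581349]
tall 0.085 42 [ 0.49999931 -0.02047889  0.09701837]
len,y range 4560 [0.39991577 0.17473649 0.2001343 ] [0.65394206 0.50385816 0.31947567]
0.17 71 x [0.651 0.653] zmax [0.319 0.652]
0.18 128 x [0.65  0.654] zmax [0.318 0.652]
0.19 48 x [0.65  0.653] zmax [0.319 0.651]
0.2 42 x [0.507 0.586] zmax [0.303 0.586]
```

```bash
cat >> fit.py <<'E'
print('====')
for n,P in C.items():
    B=sel(P,(.46,.68),(.0,.34),(.2,.30)); L=np.c_[B[:,:2]@ex,B[:,:2]@ey,B[:,2]]; L=L[L[:,0]<.56+.0]
    for y in np.arange(.2,.46,.008):
        s=L[(L[:,1]>y)&(L[:,1]<y+.008)]
        if len(s)>15:
            r=least_squares(lambda p:np.hypot(s[:,0]-p[0],s[:,2]-p[1])-p[2],[.53,.245,.025],loss='soft_l1',f_scale=.002)
            print(n,np.round(y,3),len(s),'x',np.round([s[:,0].min(),s[:,0].max()],3),'zmax',np.round(s[:,2].max(),3),'fit',np.round(r.x,3))
E
python3 fit.py | sed -n '/====/,$p'
```

```text
====
scene 0.2 32 x [0.507 0.524] zmax 0.261 fit [0.516 0.251 0.007]
scene 0.208 56 x [0.491 0.541] zmax 0.272 fit [0.513 0.243 0.018]
scene 0.216 182 x [0.49  0.542] zmax 0.274 fit [0.516 0.246 0.023]
scene 0.224 61 x [0.49  0.539] zmax 0.275 fit [0.516 0.25  0.022]
scene 0.232 58 x [0.489 0.541] zmax 0.274 fit [0.515 0.249 0.023]
scene 0.24 58 x [0.488 0.54 ] zmax 0.272 fit [0.516 0.244 0.026]
scene 0.248 50 x [0.489 0.536] zmax 0.272 fit [0.516 0.244 0.026]
scene 0.264 62 x [0.492 0.535] zmax 0.269 fit [0.515 0.243 0.022]
scene 0.272 50 x [0.493 0.536] zmax 0.269 fit [0.515 0.245 0.022]
scene 0.28 40 x [0.492 0.536] zmax 0.269 fit [0.515 0.245 0.022]
scene 0.288 41 x [0.492 0.534] zmax 0.269 fit [0.515 0.244 0.023]
scene 0.296 45 x [0.492 0.535] zmax 0.27 fit [0.514 0.245 0.022]
scene 0.304 44 x [0.491 0.535] zmax 0.27 fit [0.514 0.245 0.022]
scene 0.312 43 x [0.492 0.532] zmax 0.269 fit [0.513 0.244 0.023]
scene 0.32 18 x [0.493 0.534] zmax 0.274 fit [0.513 0.245 0.022]
scene 0.328 149 x [0.484 0.542] zmax 0.275 fit [0.513 0.243 0.026]
scene 0.336 53 x [0.483 0.54 ] zmax 0.276 fi
[... 1651 characters left out ...]
 x [0.483 0.541] zmax 0.276 fit [0.512 0.25  0.024]
top 0.336 129 x [0.483 0.541] zmax 0.277 fit [0.513 0.245 0.029]
top 0.344 128 x [0.483 0.541] zmax 0.276 fit [0.513 0.245 0.03 ]
top 0.352 132 x [0.482 0.539] zmax 0.277 fit [0.512 0.245 0.03 ]
top 0.36 131 x [0.482 0.54 ] zmax 0.278 fit [0.512 0.245 0.03 ]
top 0.368 124 x [0.482 0.54 ] zmax 0.276 fit [0.512 0.245 0.029]
top 0.376 132 x [0.482 0.54 ] zmax 0.277 fit [0.512 0.246 0.029]
top 0.384 88 x [0.482 0.539] zmax 0.276 fit [0.512 0.245 0.03 ]
top 0.392 154 x [0.492 0.554] zmax 0.272 fit [0.519 0.242 0.028]
top 0.4 118 x [0.492 0.548] zmax 0.272 fit [0.516 0.219 0.05 ]
top 0.456 616 x [0.4   0.549] zmax 0.282 fit [ 0.475 -0.057  0.33 ]
```

```bash
cat > g.py <<'E'
from h import *
from scipy.spatial.transform import Rotation as Ro
BY,CY=-13.7,-8.5; LEAN=35
def rot(yaw,lean): # tool y across the part, z down and towards +x by lean
    a,l=np.radians(yaw),np.radians(lean); ex=np.array([np.cos(a),np.sin(a),0]);k=np.array([0,0,1.])
    z=np.sin(l)*ex-np.cos(l)*k; y=np.cos(l)*ex+np.sin(l)*k
    return Ro.from_matrix(np.c_[np.cross(y,z),y,z])
RB,RC=rot(BY,LEAN),rot(CY,0); tb=RB.as_matrix()[:,2]
d=lambda y:np.array([-np.sin(np.radians(y)),np.cos(np.radians(y)),0])
bar=np.array([.550,.060,.251])
part=dict(collar=np.array([.5589,.0941,.245]),thin=np.array([.5723,.1489,.245]),thick=np.array([.5882,.2151,.245]))
back=dict(collar=.024,thin=.0225,thick=.025)
cr=np.array([.4827,-.1387,.05])
seat=dict(collar=cr-.08*d(CY)+[0,0,.029],thin=cr+[0,0,.024],thick=cr+.08*d(CY)+[0,0,.032])
def plan(*targets):
    s=monitor.get_state(); p=np.array(s['tcp_pos']);R=Ro.from_euler('xyz',s['eef_rot'],degrees=True)
    print('t',round(s['time'],2),'tcp',p.round(4),'w',round(s['gripper_width'],4),'gf',round(s['grasp_force'],1),'F',np.round(s['ft_force'],1))
    print('q',np.round(s['qpos'],0))
    for q,Rt in targets: print((Rt*R.inv()).as_rotvec(degrees=True).round(2),(100*(q-p)).round(2))
E
python3 -c "
from g import *
c=part['collar'];v=np.array([.45,-.25,.40])
plan((v,rot(BY,0)),(c+tb*(back['collar']-.1),RB))
print(tb)"
```

```text
t 1.3 tcp [ 0.2203 -0.6115  0.2313] w 0.0856 gf 0.0 F [-0.7 -0.6 -0.1]
q [65. 22.  3. 92. -1. 67. -3.]
[ 0.    0.   56.49] [22.97 36.15 16.87]
[-24.34 -27.09  54.66] [29.62 71.6   7.6 ]
[ 0.55725768 -0.13584478 -0.81915204]
```

>>> {"api": "move_arm", "payload": {"plan": [[0,0,0,0,0,6,-1],[0,0,0,2,2,12,-1],[0,0,10,5,6,16,-1],[0,0,20,8,11,17,-1],[0,0,30,12,16,17,-1],[0,0,40,16,22,17,-1],[0,0,48,19,28,17,-1],[0,0,56.5,22,33,17,-1],[0,0,56.5,23,36,17,-1],[0,0,56.5,23,36,17,-1],[0,0,56.5,23,36,17,-1]]}}

```text
time: 2.68
tcp_pos: [0.45, -0.2522, 0.4014]
eef_rot: [-180.0, 0.1, 76.3]
ft_force: [-0.6, -0.7, -0.2]
gripper_width: 0.0854
grasp_force: 0.0
```

```bash
python3 -c "
from g import *
grab('scene','s2')
c=part['collar']
plan((c+tb*(back['collar']-.1),RB),(c+tb*back['collar'],RB))"
```

```text
t 2.73 tcp [ 0.4496 -0.2531  0.4012] w 0.0852 gf 0.0 F [ 0.7 -0.6  0.1]
q [ 43.   2. -19.  95.   1.  82.  10.]
[ -8.29 -34.02   0.14] [ 6.7  35.75 -9.4 ]
[ -8.29 -34.02   0.14] [ 12.27  34.39 -17.59]
```

View pics/s2.png

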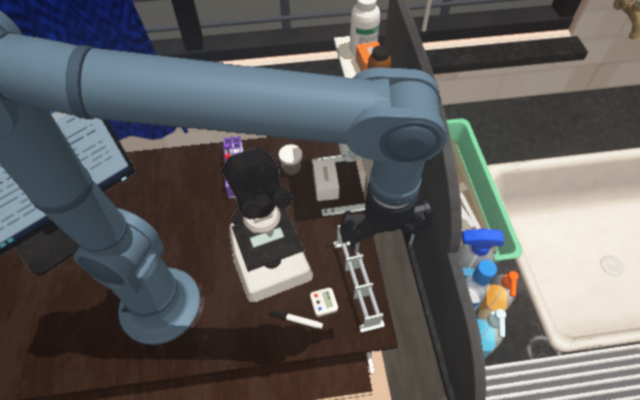

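The picture shows the arm with its forearm running high, wrist at (405,130), and gripper at (390,215) over the cradle. It is clear of the microscope.

>>> {"api": "move_arm", "payload": {"plan": [[-2,-8,0,-1,3,0,-1],[-4,-17,0,-1,8,0,-1],[-6,-25.5,0,0,13,0,-1],[-8.3,-34,0.1,1,18,0,-1],[-8.3,-34,0.1,2,23,-2,-1],[-8.3,-34,0.1,3,28,-4,-1],[-8.3,-34,0.1,5,32,-7,-1],[-8.3,-34,0.1,6.7,35.7,-9.4,-1],[-8.3,-34,0.1,6.7,35.7,-9.4,-1],[-8.3,-34,0.1,6.7,35.7,-9.4,-1]]}}

```text
time: 3.98
tcp_pos: [0.5175, 0.1046, 0.3065]
eef_rot: [145.1, 0.1, 76.3]
ft_force: [0.3, -1.4, 0.2]
gripper_width: 0.0857
grasp_force: 0.0
```

```bash
python3 -c "
from g import *
grab('scene','s3');grab('top','t3')
a=cv2.imread('pics/s3.png')[:,150:450];b=cv2.imread('pics/t3.png')[40:400,100:420]
cv2.imwrite('pics/c3.png',np.hstack([a,cv2.copyMakeBorder(b,0,40,0,0,0)]))
c=part['collar']
plan((c+tb*back['collar'],RB))"
```

```text
t 4.08 tcp [0.5177 0.1032 0.3075] w 0.0854 gf 0.0 F [-0.2 -0.7  0.1]
q [ 16. -12. -40. 124.  22.  39. -53.]
[ 0.04 -0.02  0.12] [ 5.45 -1.23 -8.22]
```

View pics/c3.png

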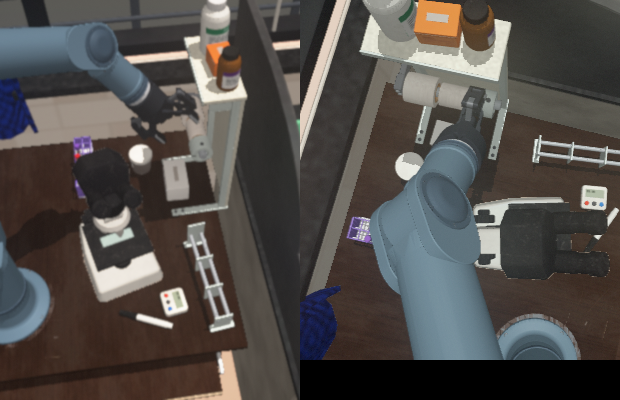

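Both views show the gripper leaning in from the robot's side, with open fingers straddling the collar's line at (480,100) in the right half. They are clear of the shelf, so I approach and close.

>>> {"api": "move_arm", "payload": {"plan": [[0,0,0,1.4,-0.3,-2.1,-1],[0,0,0,2.7,-0.6,-4.1,-1],[0,0,0,4.1,-0.9,-6.1,-1],[0,0,0,5,-1.1,-7.4,-1],[0,0,0,5.5,-1.2,-8.2,-1],[0,0,0,5.5,-1.2,-8.2,-1],[0,0,0,5.5,-1.2,-8.2,0],[0,0,0,5.5,-1.2,-8.2,0.5],[0,0,0,5.5,-1.2,-8.2,0.5],[0,0,0,5.5,-1.2,-8.2,0.5],[0,0,0,5.5,-1.2,-8.2,0.5]]}}

```text
time: 5.45
tcp_pos: [0.5726, 0.0933, 0.2264]
eef_rot: [144.9, 0.1, 76.4]
ft_force: [-6.3, -1.3, 6.1]
gripper_width: 0.0517
grasp_force: 62.5
```

```bash
python3 -c "
from g import *
c=part['collar']
plan((c+tb*back['collar'],RB)); print(d(BY))"
```

```text
t 5.45 tcp [0.5726 0.0933 0.2264] w 0.0517 gf 62.5 F [-6.3 -1.3  6.1]
q [ 19.   3. -44. 124.  46.  33. -73.]
[ 0.12  0.07 -0.07] [-0.03 -0.25 -0.11]
[0.23683815 0.97154912 0.        ]
```

>>> {"api": "move_arm", "payload": {"plan": [[0,0,0,0,0,0.3,0.6],[0,0,0,0,0,0.6,0.6],[0,0,0,0,0,0.6,0.6],[0,0,0,0,0,0.6,0.6]]}}

```text
time: 5.95
tcp_pos: [0.5722, 0.0934, 0.2309]
eef_rot: [145.0, 0.1, 76.4]
ft_force: [0.2, 1.1, -3.1]
gripper_width: 0.0518
grasp_force: 62.5
```

>>> {"api": "move_arm", "payload": {"plan": [[0,0,0,-0.35,-1.45,0.1,0.6],[0,0,0,-0.7,-2.9,0.1,0.6],[0,0,0,-1.05,-4.4,0.1,0.6],[0,0,0,-1.4,-5.8,0.1,0.6],[0,0,0,-1.75,-7.3,0.1,0.6],[0,0,0,-2.2,-9.3,0.1,0.6],[0,0,0,-2.6,-10.7,0.1,0.6],[0,0,0,-2.6,-10.7,0.1,0.6]]}}

```text
time: 6.95
tcp_pos: [0.5456, -0.015, 0.2316]
eef_rot: [145.1, 0.1, 76.2]
ft_force: [-0.2, 0.2, -1.8]
gripper_width: 0.0521
grasp_force: 62.6
```

```bash
python3 -c "
from g import *
f,R,t=grab('top','t4');P=cloud(f,R,t).reshape(-1,3)
P=P[(abs(P[:,2]-.255)<.045)&(P[:,0]>.45)&(P[:,0]<.68)&(P[:,1]>-.05)&(P[:,1]<.3)]
l=P@d(BY)
for n in ('thick_roll_center','thin_roll_center','collar_center'): print(n,find(n,'top',R,t))
s=seat['collar'];z=np.array([0,0,-1.])
plan((s+[0,0,.1]-z*-1*0+z*.024,RC),(s+z*.024,RC))
f,R,t=grab('scene','s4')
a=cv2.imread('pics/s4.png')[60:360,200:450];b=cv2.imread('pics/t4.png')[50:350,130:460]
cv2.imwrite('pics/c4.png',np.hstack([a,b]))
"
```

```text
thick_roll_center [(0.58, [0.5812, 0.2099, 0.2684]), (0.58, [0.3831, -0.1529, 0.0207])]
thin_roll_center []
collar_center []
t 7.15 tcp [ 0.5467 -0.0124  0.2324] w 0.0519 gf 62.6 F [ 1.2  0.3 -1.3]
q [ 27.  -5. -36. 129.  26.  24. -45.]
[ 6.71 34.37  4.83] [ -7.58 -20.54  -7.74]
[ 6.71 34.37  4.83] [ -7.58 -20.54 -17.74]
```

View pics/c4.png

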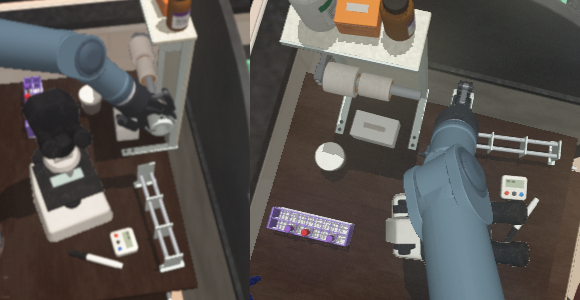

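The view shows the collar in the fingers at (160,120) left, clear of the bar, with both rolls still on it. Now I carry it to the low-end bay.

>>> {"api": "move_arm", "payload": {"plan": [[1,5,0.7,-0.5,-2,0,0.6],[2.5,13,1.8,-2,-5,-1,0.6],[4,21,2.8,-3.5,-9,-3,0.6],[5.5,29,4,-5.5,-13,-5,0.6],[6.7,34.4,4.8,-7,-17,-7,0.6],[6.7,34.4,4.8,-7.6,-20,-8.5,0.6],[6.7,34.4,4.8,-7.6,-20.5,-11,0.6],[6.7,34.4,4.8,-7.6,-20.5,-13.5,0.6],[6.7,34.4,4.8,-7.6,-20.5,-13.5,0.6],[6.7,34.4,4.8,-7.6,-20.5,-13.5,0.6]]}}

```text
time: 8.45
tcp_pos: [0.4715, -0.2183, 0.098]
eef_rot: [179.9, 0.1, 81.5]
ft_force: [0.3, -0.1, -1.1]
gripper_width: 0.0518
grasp_force: 63.0
```

```bash
python3 -c "
from g import *
s=seat['collar'];z=np.array([0,0,-1.])
plan((s+z*.024,RC))
for n in('scene','top'):
  f,R,t=grab(n,n[0]+'5');P=cloud(f,R,t).reshape(-1,3)
  print(n,find('collar_center',n,R,t),find('bay_collar',n,R,t))
  q=(P-s);q=np.c_[q[:,:2]@np.array([np.cos(np.radians(CY)),np.sin(np.radians(CY))]),q@d(CY),P[:,2]]
  q=q[(abs(q[:,0])<.06)&(abs(q[:,1])<.06)&(q[:,2]>.08)&(q[:,2]<.17)]
  for y in np.arange(-.03,.031,.005):
    w=q[(q[:,1]>y)&(q[:,1]<y+.005)]
    if len(w)>3: print(y.round(3),len(w),w.min(0).round(3),w.max(0).round(3))
a=cv2.imread('pics/s5.png')[200:350,280:430];b=cv2.imread('pics/t5.png')[140:290,320:470]
cv2.imwrite('pics/c5.png',cv2.resize(np.hstack([a,b]),None,fx=2.6,fy=2.6))
"
```

```text
t 8.45 tcp [ 0.4715 -0.2183  0.098 ] w 0.0518 gf 63.0 F [ 0.3 -0.1 -1.1]
q [ 35.  19. -16. 115.   7.  47.   6.]
[0.11 0.04 0.03] [-0.06  0.05 -4.3 ]
scene [(0.73, [0.4706, -0.2331, 0.1318]), (0.55, [0.5423, 0.2073, 0.0594])] [(0.8, [0.4833, -0.1051, 0.0509])]
-0.025 103 [-0.024 -0.023  0.092] [ 0.027 -0.02   0.148]
-0.02 94 [-0.03  -0.02   0.096] [ 0.029 -0.015  0.17 ]
-0.015 172 [-0.058 -0.015  0.102] [ 0.059 -0.01   0.17 ]
-0.01 113 [-0.045 -0.01   0.101] [ 0.052 -0.005  0.17 ]
-0.005 53 [-0.045 -0.005  0.126] [ 0.053 -0.     0.168]
0.0 23 [-0.045  0.     0.111] [0.053 0.004 0.168]
0.005 17 [-0.041  0.005  0.149] [0.055 0.009 0.162]
0.01 4 [-0.037  0.011  0.151] [-0.033  0.011  0.161]
top [(0.73, [0.4712, -0.202, 0.1328])] []
-0.01 7 [-0.04  -0.009  0.152] [-0.033 -0.005  0.157]
-0.005 19 [-0.043 -0.005  0.115] [ 0.053 -0.     0.166]
0.0 27 [-0.046  0.     0.116] [0.052 0.005 0.169]
0.005 71 [-0.055  0.005  0.104] [0.057 0.01  0.169]
0.01 116 [-0.058  0.01   0.103] [0.06  0.015 0.169]
0.015 99 [-0.025  0.015  0.098] [0.026 0.018 0.169]
```

View pics/c5.png

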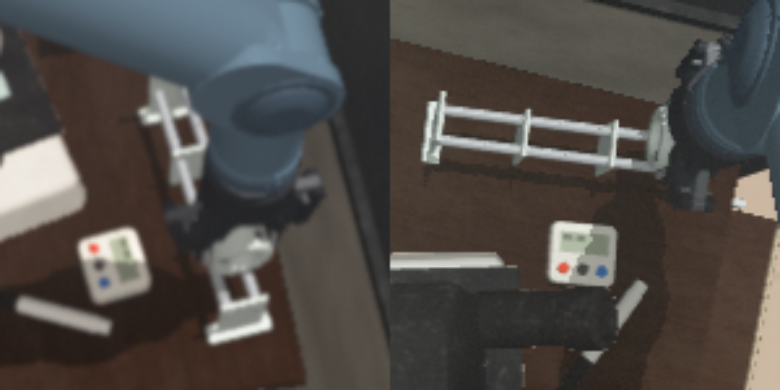

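The collar hangs over the low-end bay, between the outer and second plates. Its centre is within 3 mm of mid-bay and sits 23 mm above the TCP, so I lower it.

>>> {"api": "move_arm", "payload": {"plan": [[0,0,0,0,0,-1.5,0.6],[0,0,0,0,0,-3,0.6],[0,0,0,0,0,-3.7,0.6],[0,0,0,0,0,-4.0,0.6],[0,0,0,0,0,-4.15,0.6],[0,0,0,0,0,-4.15,0.6]]}}

```text
time: 9.5
tcp_pos: [0.4707, -0.2186, 0.0571]
eef_rot: [-179.9, 0.1, 81.4]
ft_force: [-3.1, 1.2, 7.8]
gripper_width: 0.0516
grasp_force: 64.0
```

>>> {"api": "move_arm", "payload": {"plan": [[0,0,0,0,0,0,-0.4],[0,0,0,0,0,0,-0.6],[0,0,0,0,0,0,-1],[0,0,0,0,0,0,-1],[0,0,0,0,0,0,-1],[0,0,0,0,0,0.5,-1],[0,0,0,0,0,3,-1],[0,0,0,0,0,7,-1],[0,0,0,0,0,12,-1],[0,0,0,0,0,17,-1],[0,0,0,0,0,22,-1],[0,0,0,0,0,27,-1],[0,0,0,0,5,32,-1],[0,0,0,0,5,33,-1]]}}

```text
time: 11.25
tcp_pos: [0.4723, -0.1647, 0.3902]
eef_rot: [179.6, 0.1, 81.8]
ft_force: [-0.1, -1.1, 0.7]
gripper_width: 0.0857
grasp_force: 0.0
```

```bash
cat >> g.py <<'E'
def prof(n,c,yaw,rad,zlo,zhi,save=None,ylim=.045):
    f,R,t=grab(n,save);P=cloud(f,R,t).reshape(-1,3); a=np.radians(yaw);q=P-c
    q=np.c_[q[:,:2]@np.array([np.cos(a),np.sin(a)]),q@d(yaw),q[:,2]]
    q=q[(abs(q[:,0])<.035)&(abs(q[:,1])<ylim)&(q[:,2]>zlo)&(q[:,2]<zhi)]
    if len(q)<20: print(n,'few',len(q)); return
    m=abs(q[:,1])<.015; s=q[m]
    r=least_squares(lambda p:np.hypot(s[:,0]-p[0],s[:,2]-p[1])-rad,[0,0],loss='soft_l1',f_scale=.002) if m.sum()>10 else None
    print(n,len(q),'y',np.percentile(q[:,1],[1,99]).round(4),'axis x,z',None if r is None else r.x.round(4))
from scipy.optimize import least_squares
E
python3 -c "
from g import *
prof('scene',seat['collar'],CY,.027,-.005,.06,'s6');prof('top',seat['collar'],CY,.027,-.005,.06,'t6')
for n in ('thin','thick'):
  prof('scene',part[n],BY,dict(thin=.023,thick=.03)[n],-.005,.05);prof('top',part[n],BY,dict(thin=.023,thick=.03)[n],-.005,.05)
c=part['thin']
plan((c+tb*(back['thin']-.1),RB),(c+tb*back['thin'],RB))
"
```

```text
scene 413 y [-0.0226  0.017 ] axis x,z [ 0.0014 -0.0011]
top 432 y [-0.0216  0.0177] axis x,z [0.0001 0.0001]
scene 527 y [-0.0435  0.0438] axis x,z [ 0.0005 -0.0015]
top 1061 y [-0.0432  0.0442] axis x,z [-0.     -0.0006]
scene 176 y [-0.0443  0.0109] axis x,z [ 0.0005 -0.0022]
top 1379 y [-0.044   0.0441] axis x,z [-0.0001 -0.0006]
t 11.55 tcp [ 0.469  -0.1698  0.3835] w 0.0854 gf 0.0 F [-0.6 -0.8 -0.6]
q [ 35.   1. -20.  99.   0.  81.   6.]
[ -6.79 -34.62  -4.79] [ 6.01 32.92 -7.5 ]
[ -6.79 -34.62  -4.79] [ 11.59  31.56 -15.69]
```

The collar is seated within 3 mm and the rolls have not moved. Next is the thin roll.

>>> {"api": "move_arm", "payload": {"plan": [[-1.5,-8,-1,-1,4,0,-1],[-3,-16,-2.2,-1,9,0,-1],[-4.8,-25,-3.5,0,14,0,-1],[-6.8,-34.6,-4.8,1,19,0,-1],[-6.8,-34.6,-4.8,2,24,-2,-1],[-6.8,-34.6,-4.8,4,29,-4.5,-1],[-6.8,-34.6,-4.8,6,32.9,-7.5,-1],[-6.8,-34.6,-4.8,6,32.9,-7.5,-1],[-6.8,-34.6,-4.8,7.4,32.6,-9.5,-1],[-6.8,-34.6,-4.8,8.8,32.2,-11.5,-1],[-6.8,-34.6,-4.8,10.2,31.9,-13.6,-1],[-6.8,-34.6,-4.8,11.1,31.7,-15,-1],[-6.8,-34.6,-4.8,11.6,31.6,-15.7,-1],[-6.8,-34.6,-4.8,11.6,31.6,-15.7,-1]]}}

```text
time: 13.3
tcp_pos: [0.5862, 0.1456, 0.2278]
eef_rot: [144.9, 0.2, 76.3]
ft_force: [-0.6, 0.3, -1.1]
gripper_width: 0.0855
grasp_force: 0.0
```

```bash
python3 -c "
from g import *
plan((part['thin']+tb*back['thin'],RB))"
```

```text
t 13.3 tcp [0.5862 0.1456 0.2278] w 0.0855 gf 0.0 F [-0.6  0.3 -1.1]
q [ 27.  11. -61. 120.  56.  42. -84.]
[0.21 0.07 0.05] [-0.13  0.02 -0.12]
```

>>> {"api": "move_arm", "payload": {"plan": [[0,0,0,0,0,0,0],[0,0,0,0,0,0,0.4],[0,0,0,0,0,0,0.7],[0,0,0,0,0,0,0.7],[0,0,0,0,0,0,0.7]]}}

```text
time: 13.92
tcp_pos: [0.5864, 0.1479, 0.2298]
eef_rot: [144.7, 0.1, 76.4]
ft_force: [-5.7, -0.2, 7.1]
gripper_width: 0.0439
grasp_force: 61.4
```

>>> {"api": "move_arm", "payload": {"plan": [[0,0,0,0,0,0.3,0.7],[0,0,0,0,0,0.6,0.7],[0,0,0,0,0,0.6,0.7]]}}

```text
time: 14.3
tcp_pos: [0.5865, 0.1473, 0.2349]
eef_rot: [144.8, 0.1, 76.4]
ft_force: [0.1, 0.2, -0.2]
gripper_width: 0.044
grasp_force: 60.9
```

>>> {"api": "move_arm", "payload": {"plan": [[0,0,0,-0.35,-1.45,0.05,0.7],[0,0,0,-0.8,-3.4,0.05,0.7],[0,0,0,-1.3,-5.4,0.05,0.7],[0,0,0,-1.8,-7.4,0.05,0.7],[0,0,0,-2.3,-9.4,0.05,0.7],[0,0,0,-2.8,-11.4,0.05,0.7],[0,0,0,-3.3,-13.4,0.05,0.7],[0,0,0,-3.6,-14.9,0.05,0.7],[0,0,0,-4,-16.3,0.05,0.7],[0,0,0,-4,-16.3,0.05,0.7]]}}

```text
time: 15.55
tcp_pos: [0.5456, -0.017, 0.2347]
eef_rot: [144.8, 0.1, 76.2]
ft_force: [0.5, 1.0, -0.9]
gripper_width: 0.0439
grasp_force: 61.0
```

```bash
python3 -c "
from g import *
s=seat['thin'];z=np.array([0,0,-1.])
prof('top',part['thick'],BY,.03,-.005,.05)
plan((s+z*.0225+[0,0,.045],RC))"
```

```text
top 1325 y [-0.042   0.0439] axis x,z [-0.0001 -0.0005]
t 15.6 tcp [ 0.5461 -0.0158  0.2351] w 0.0433 gf 61.0 F [ 0.5  0.3 -0.4]
q [ 44.  -6. -51. 129.  21.  23. -39.]
[ 6.88 34.53  4.97] [ -6.34 -12.29 -13.86]
```

>>> {"api": "move_arm", "payload": {"plan": [[1,5,0.7,-0.5,-2,0,0.7],[2.5,13,1.8,-2,-4.5,-0.5,0.7],[4,21,3,-3.5,-7,-1.5,0.7],[5.5,29,4.2,-5,-10,-3,0.7],[6.9,34.5,5,-6.3,-12.3,-5,0.7],[6.9,34.5,5,-6.3,-12.3,-8,0.7],[6.9,34.5,5,-6.3,-12.3,-11,0.7],[6.9,34.5,5,-6.3,-12.3,-13.9,0.7],[6.9,34.5,5,-6.3,-12.3,-13.9,0.7],[6.9,34.5,5,-6.3,-12.3,-13.9,0.7]]}}

```text
time: 16.85
tcp_pos: [0.4846, -0.1382, 0.0972]
eef_rot: [179.9, -0.1, 81.6]
ft_force: [0.2, 0.4, -1.7]
gripper_width: 0.0436
grasp_force: 61.2
```

```bash
python3 -c "
from g import *
s=seat['thin'];z=np.array([0,0,-1.])
plan((s+z*.0225,RC))
for n in('scene','top'):
  f,R,t=grab(n);P=cloud(f,R,t).reshape(-1,3)
  q=(P-s);q=np.c_[q[:,:2]@np.array([np.cos(np.radians(CY)),np.sin(np.radians(CY))]),q@d(CY),P[:,2]]
  q=q[(abs(q[:,0])<.03)&(abs(q[:,1])<.06)&(q[:,2]>.08)&(q[:,2]<.16)]
  for y in np.arange(-.05,.051,.005):
    w=q[(q[:,1]>y)&(q[:,1]<y+.005)]
    if len(w)>3: print(n,y.round(3),len(w),w.min(0).round(3),w.max(0).round(3))
"
```

```text
t 16.85 tcp [ 0.4846 -0.1382  0.0972] w 0.0436 gf 61.2 F [ 0.2  0.4 -1.7]
q [ 41.  20. -34. 116.  14.  48.  -9.]
[-0.06  0.16 -0.1 ] [-0.19 -0.05 -4.57]
scene -0.03 104 [-0.02  -0.03   0.095] [ 0.024 -0.025  0.141]
scene -0.025 60 [-0.021 -0.025  0.096] [ 0.022 -0.02   0.14 ]
scene -0.02 53 [-0.02  -0.02   0.099] [ 0.024 -0.015  0.139]
scene -0.015 65 [-0.029 -0.015  0.108] [ 0.03 -0.01  0.16]
scene -0.01 65 [-0.029 -0.01   0.103] [ 0.028 -0.005  0.158]
scene -0.005 41 [-0.029 -0.005  0.114] [ 0.025 -0.     0.15 ]
scene -0.0 24 [-0.03   0.001  0.126] [0.025 0.005 0.152]
scene 0.005 19 [-0.029  0.005  0.118] [0.025 0.009 0.155]
top -0.0 4 [-0.03   0.001  0.15 ] [-0.027  0.004  0.153]
top 0.005 4 [-0.03   0.006  0.11 ] [-0.026  0.009  0.153]
top 0.01 24 [-0.029  0.01   0.102] [-0.004  0.015  0.147]
top 0.015 26 [-0.021  0.015  0.122] [0.004 0.02  0.142]
top 0.02 45 [-0.021  0.02   0.119] [0.02  0.025 0.143]
top 0.025 68 [-0.021  0.025  0.101] [0.025 0.03  0.142]
top 0.03 23 [-0.017  0.03   0.099] [0.02  0.031 0.14 ]
```

>>> {"api": "move_arm", "payload": {"plan": [[0,0,0,-0.15,0,-1.5,0.7],[0,0,0,-0.15,0,-3,0.7],[0,0,0,-0.15,0,-3.8,0.7],[0,0,0,-0.15,0,-4.1,0.7],[0,0,0,-0.15,0,-4.3,0.7],[0,0,0,-0.15,0,-4.3,0.7]]}}

```text
time: 17.7
tcp_pos: [0.4823, -0.1386, 0.0561]
eef_rot: [-179.9, 0.1, 81.6]
ft_force: [-7.9, 1.1, 22.9]
gripper_width: 0.0437
grasp_force: 63.8
```

>>> {"api": "move_arm", "payload": {"plan": [[0,0,0,0,0,0.15,0.7],[0,0,0,0,0,0.15,0.7]]}}

```text
time: 17.95
tcp_pos: [0.4826, -0.1386, 0.0561]
eef_rot: [179.9, -0.0, 81.6]
ft_force: [-1.9, 0.8, 10.9]
gripper_width: 0.0438
grasp_force: 62.6
```

>>> {"api": "move_arm", "payload": {"plan": [[0,0,0,0,0,0,0],[0,0,0,0,0,0,-0.4],[0,0,0,0,0,0,-0.7],[0,0,0,0,0,0,-1],[0,0,0,0,0,0,-1],[0,0,0,0,0,0,-1],[0,0,0,0,0,0.5,-1],[0,0,0,0,0,3,-1],[0,0,0,0,0,7,-1],[0,0,0,0,0,12,-1],[0,0,0,0,0,18,-1],[0,0,0,-1,0,24,-1],[0,0,0,-2,0,30,-1],[0,0,0,-2,0,33,-1],[0,0,0,-2,0,33,-1]]}}

```text
time: 19.82
tcp_pos: [0.4634, -0.1386, 0.3883]
eef_rot: [179.6, 0.1, 81.6]
ft_force: [0.1, -0.3, 0.2]
gripper_width: 0.0855
grasp_force: 0.0
```

```bash
python3 -c "
from g import *
for k,r in (('collar',.027),('thin',.023)):
  for n in('scene','top'): prof(n,seat[k],CY,r,-.005,.045,n+'7')
for n in('scene','top'): prof(n,part['thick'],BY,.03,-.005,.05)
c=part['thick']
plan((c+tb*(back['thick']-.1),RB),(c+tb*back['thick'],RB))
"
```

```text
scene 415 y [-0.0225  0.0172] axis x,z [ 0.0014 -0.001 ]
top 180 y [-0.02    0.0178] axis x,z [ 0.0001 -0.    ]
scene 464 y [-0.0408  0.0294] axis x,z [ 0.0014 -0.0002]
top 567 y [-0.041   0.0401] axis x,z [0.0001 0.0007]
scene 221 y [-0.0432  0.0219] axis x,z [ 0.0001 -0.002 ]
top 1334 y [-0.0427  0.0443] axis x,z [-0.0001 -0.0004]
t 20.12 tcp [ 0.4609 -0.1383  0.3828] w 0.0855 gf 0.0 F [-0.1 -0.2  0.6]
q [ 49.  -1. -36. 100.  -1.  80.   4.]
[ -6.88 -34.49  -5.14] [ 8.55 36.36 -7.64]
[ -6.88 -34.49  -5.14] [ 14.12  35.   -15.83]
```

>>> {"api": "move_arm", "payload": {"plan": [[-1.5,-8,-1,-1,4,0,-1],[-3,-16,-2.2,-1,9,0,-1],[-4.8,-25,-3.5,0,14,0,-1],[-6.9,-34.5,-5.1,1,19,0,-1],[-6.9,-34.5,-5.1,3,24,-2,-1],[-6.9,-34.5,-5.1,5,29,-4,-1],[-6.9,-34.5,-5.1,7,33.5,-6.5,-1],[-6.9,-34.5,-5.1,8.5,36.4,-7.6,-1],[-6.9,-34.5,-5.1,8.5,36.4,-7.6,-1],[-6.9,-34.5,-5.1,8.5,36.4,-7.6,-1]]}}

```text
time: 21.38
tcp_pos: [0.5461, 0.2268, 0.3069]
eef_rot: [145.1, -0.0, 76.5]
ft_force: [0.2, -0.3, -0.6]
gripper_width: 0.0854
grasp_force: 0.0
```

```bash
python3 -c "
from g import *
grab('scene','s8');grab('top','t8')
a=cv2.imread('pics/s8.png')[:,100:450];b=cv2.imread('pics/t8.png')[0:400,100:480]
cv2.imwrite('pics/c8.png',np.hstack([a,b]))
plan((part['thick']+tb*back['thick'],RB))"
```

```text
t 21.48 tcp [0.5462 0.2248 0.3077] w 0.0855 gf 0.0 F [-0.7 -0.  -0.6]
q [ 33.   7. -77. 114.  46.  53. -81.]
[0.16 0.05 0.02] [ 5.59 -1.31 -8.32]
```

View pics/c8.png

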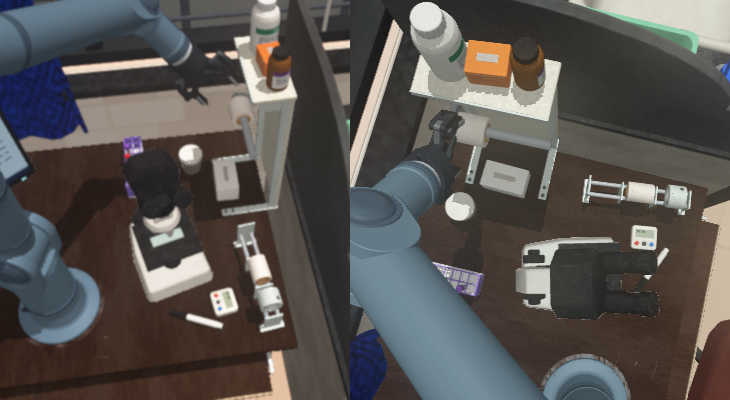

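The view shows the gripper above the thick roll at (445,130), with the collar and thin roll in their bays on the right. Joint 3 is at -77°, close to its limit of -85°, so I step in while watching it and grip a little nearer the free end.

>>> {"api": "move_arm", "payload": {"plan": [[0,0,0,-0.3,-1.2,0,-1],[0,0,0,1.2,-1.6,-2.1,-1],[0,0,0,2.5,-1.9,-4.1,-1],[0,0,0,2.5,-1.9,-4.1,-1]]}}

```text
time: 21.98
tcp_pos: [0.5713, 0.2034, 0.2659]
eef_rot: [144.9, 0.3, 76.1]
ft_force: [0.4, 0.1, -0.3]
gripper_width: 0.0853
grasp_force: 0.0
```

```bash
python3 -c "
from g import *
print(np.round(monitor.get_state()['qpos'],1))
plan((part['thick']-.012*d(BY)+tb*back['thick'],RB))"
```

```text
[ 29.7  13.9 -72.8 115.3  55.9  52.3 -86.8]
t 21.98 tcp [0.5713 0.2034 0.2659] w 0.0853 gf 0.0 F [ 0.4  0.1 -0.3]
q [ 30.  14. -73. 115.  56.  52. -87.]
[0.3  0.   0.21] [ 2.8  -0.34 -4.14]
```

Joint 3 eased to -73°, so I finish the approach and grip.

>>> {"api": "move_arm", "payload": {"plan": [[0,0,0,1.2,-0.1,-1.8,-1],[0,0,0,2.2,-0.3,-3.2,-1],[0,0,0,2.7,-0.4,-4.0,-1],[0,0,0,2.7,-0.4,-4.0,-1],[0,0,0,2.7,-0.4,-4.0,0],[0,0,0,2.7,-0.4,-4.0,0.4],[0,0,0,2.7,-0.4,-4.0,0.5],[0,0,0,2.7,-0.4,-4.0,0.5]]}}

```text
time: 22.98
tcp_pos: [0.5986, 0.2035, 0.2291]
eef_rot: [144.7, 0.1, 76.4]
ft_force: [-6.0, -0.2, 6.3]
gripper_width: 0.0575
grasp_force: 64.4
```

>>> {"api": "move_arm", "payload": {"plan": [[0,0,0,0,0,0.3,0.5],[0,0,0,0,0,0.5,0.5],[0,0,0,0,0,0.5,0.5]]}}

```text
time: 23.35
tcp_pos: [0.5989, 0.202, 0.2325]
eef_rot: [144.8, 0.1, 76.2]
ft_force: [0.2, -0.5, -1.2]
gripper_width: 0.0575
grasp_force: 63.8
```

```bash
python3 -c "
from g import *
plan((part['thick']-.012*d(BY)+tb*back['thick'],RB))"
```

```text
t 23.35 tcp [0.5989 0.202  0.2325] w 0.0575 gf 63.8 F [ 0.2 -0.5 -1.2]
q [ 24.  20. -68. 115.  64.  53. -92.]
[0.12 0.16 0.06] [ 0.04 -0.19 -0.8 ]
```

>>> {"api": "move_arm", "payload": {"plan": [[0,0,0,-0.35,-1.45,0.05,0.5],[0,0,0,-0.85,-3.5,0.05,0.5],[0,0,0,-1.35,-5.5,0.05,0.5],[0,0,0,-1.85,-7.6,0.05,0.5],[0,0,0,-2.35,-9.6,0.05,0.5],[0,0,0,-2.85,-11.7,0.05,0.5],[0,0,0,-3.35,-13.7,0.05,0.5],[0,0,0,-3.85,-15.8,0.05,0.5],[0,0,0,-4.35,-17.8,0.05,0.5],[0,0,0,-4.85,-19.9,0.05,0.5],[0,0,0,-5.3,-21.9,0.05,0.5],[0,0,0,-5.3,-21.9,0.05,0.5]]}}

```text
time: 24.85
tcp_pos: [0.5447, -0.0185, 0.2325]
eef_rot: [144.9, 0.1, 76.1]
ft_force: [0.8, -0.0, -1.4]
gripper_width: 0.0575
grasp_force: 64.0
```

```bash
python3 -c "
from g import *
s=seat['thick'];z=np.array([0,0,-1.])
plan((s-.012*d(CY)+z*.024+[0,0,.06],RC))"
```

```text
t 24.85 tcp [ 0.5447 -0.0185  0.2325] w 0.0575 gf 64.0 F [ 0.8 -0.  -1.4]
q [ 57.  -7. -62. 129.  16.  22. -34.]
[ 6.97 34.44  5.2 ] [ -5.2   -5.3  -11.45]
```

>>> {"api": "move_arm", "payload": {"plan": [[1,5,0.7,-0.7,-1.5,0,0.5],[2.5,13,1.8,-1.8,-2.8,0,0.5],[4,21,3,-3,-4,0,0.5],[5.5,29,4.2,-4.2,-5,-1,0.5],[7,34.4,5.2,-5.2,-5.3,-3,0.5],[7,34.4,5.2,-5.2,-5.3,-6,0.5],[7,34.4,5.2,-5.2,-5.3,-9,0.5],[7,34.4,5.2,-5.2,-5.3,-11.4,0.5],[7,34.4,5.2,-5.2,-5.3,-11.4,0.5],[7,34.4,5.2,-5.2,-5.3,-11.4,0.5]]}}

```text
time: 26.1
tcp_pos: [0.4951, -0.0689, 0.1203]
eef_rot: [179.8, -0.2, 81.7]
ft_force: [-0.6, -1.3, -1.3]
gripper_width: 0.057
grasp_force: 64.3
```

```bash
python3 -c "
from g import *
s=seat['thick'];z=np.array([0,0,-1.])
plan((s-.012*d(CY)+z*.024,RC))
for n in('scene','top'):
  f,R,t=grab(n,n[0]+'9');P=cloud(f,R,t).reshape(-1,3)
  q=(P-s);q=np.c_[q[:,:2]@np.array([np.cos(np.radians(CY)),np.sin(np.radians(CY))]),q@d(CY),P[:,2]]
  q=q[(abs(q[:,0])<.033)&(abs(q[:,1])<.06)&(q[:,2]>.103)&(q[:,2]<.18)]
  for y in np.arange(-.06,.056,.005):
    w=q[(q[:,1]>y)&(q[:,1]<y+.005)]
    if len(w)>3: print(n,y.round(3),len(w),w.min(0).round(3),w.max(0).round(3))
a=cv2.imread('pics/s9.png')[180:350,270:430];b=cv2.imread('pics/t9.png')[130:300,290:470]
cv2.imwrite('pics/c9.png',cv2.resize(np.hstack([a,b]),None,fx=2.3,fy=2.3))
"
```

```text
t 26.1 tcp [ 0.4951 -0.0689  0.1203] w 0.057 gf 64.3 F [-0.6 -1.3 -1.3]
q [ 46.  20. -48. 116.  19.  52. -21.]
[-0.2   0.28 -0.16] [-0.24 -0.26 -6.23]
scene -0.035 5 [-0.021 -0.031  0.119] [ 0.02  -0.03   0.162]
scene -0.03 191 [-0.027 -0.03   0.108] [ 0.031 -0.025  0.171]
scene -0.025 93 [-0.033 -0.025  0.121] [ 0.032 -0.02   0.18 ]
scene -0.02 73 [-0.033 -0.02   0.119] [ 0.033 -0.015  0.169]
scene -0.015 44 [-0.024 -0.015  0.121] [ 0.032 -0.01   0.17 ]
scene -0.01 29 [-0.031 -0.01   0.147] [ 0.033 -0.005  0.175]
scene -0.005 14 [-0.032 -0.005  0.15 ] [ 0.031 -0.001  0.179]
top -0.0 12 [-0.032  0.001  0.142] [-0.012  0.005  0.173]
top 0.005 26 [-0.028  0.005  0.142] [-0.008  0.01   0.17 ]
top 0.01 32 [-0.028  0.01   0.141] [-0.003  0.015  0.17 ]
top 0.015 41 [-0.028  0.015  0.148] [0.029 0.02  0.173]
top 0.02 64 [-0.028  0.02   0.144] [0.028 0.025 0.174]
top 0.025 72 [-0.028  0.025  0.126] [0.027 0.03  0.172]
top 0.03 33 [-0.024  0.03   0.122] [0.027 0.031 0.17 ]
```

View pics/c9.png

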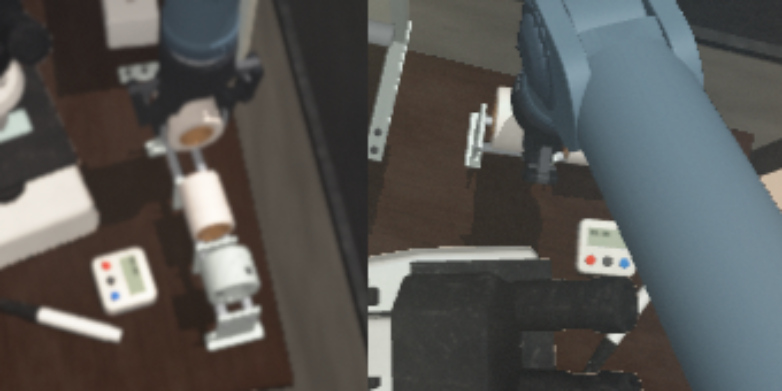

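The thick roll is centred over its bay at (195,125) left, and the thin roll and collar lie in theirs. I lower it.

>>> {"api": "move_arm", "payload": {"plan": [[0,0,0,-0.1,0,-1.5,0.5],[0,0,0,-0.1,0,-3,0.5],[0,0,0,-0.1,0,-4.5,0.5],[0,0,0,-0.1,0,-5.3,0.5],[0,0,0,-0.1,0,-5.6,0.5],[0,0,0,-0.1,0,-5.75,0.5],[0,0,0,-0.1,0,-5.75,0.5]]}}

```text
time: 27.08
tcp_pos: [0.4937, -0.0694, 0.0627]
eef_rot: [179.8, -0.2, 81.6]
ft_force: [-1.1, 0.5, 4.3]
gripper_width: 0.0572
grasp_force: 64.9
```

Contact is light. I release and retreat.

>>> {"api": "move_arm", "payload": {"plan": [[0,0,0,0,0,0,-0.4],[0,0,0,0,0,0,-0.7],[0,0,0,0,0,0,-1],[0,0,0,0,0,0,-1],[0,0,0,0,0,0,-1],[0,0,0,0,0,0.5,-1],[0,0,0,0,0,3,-1],[0,0,0,0,0,7,-1],[0,0,0,0,0,12,-1],[0,0,0,-1,0,18,-1],[0,0,0,-2,0,24,-1],[0,0,0,-3,0,30,-1],[0,0,0,-3,0,30,-1],[0,0,0,-3,0,30,-1]]}}

```text
time: 28.82
tcp_pos: [0.4626, -0.0694, 0.3617]
eef_rot: [179.9, -0.2, 81.6]
ft_force: [-0.5, -0.8, -0.9]
gripper_width: 0.0853
grasp_force: 0.0
```

```bash
python3 -c "
from g import *
for k,r in (('collar',.027),('thin',.023),('thick',.03)):
  print(k)
  for n in('scene','top'): prof(n,seat[k],CY,r,-.005,.045,n[0]+'10')
plan()
for q in('carton','cup','timer'):
  f,R,t=grab('scene');print(q,find(q,'scene',R,t,1))
a=cv2.imread('pics/s10.png')[80:350,220:430];b=cv2.imread('pics/t10.png')[80:350,150:470]
cv2.imwrite('pics/c10.png',cv2.resize(np.hstack([a,b]),None,fx=1.5,fy=1.5))
"
```

```text
collar
scene 416 y [-0.0223  0.0174] axis x,z [ 0.0013 -0.0008]
top few 0
thin
scene 457 y [-0.0393  0.0291] axis x,z [ 0.0012 -0.0001]
top 37 y [-0.0203  0.0413] axis x,z None
thick
scene 609 y [-0.0306  0.0407] axis x,z [ 0.0017 -0.0009]
top 739 y [-0.029   0.0411] axis x,z [0.0006 0.0001]
t 29.12 tcp [ 0.4622 -0.0694  0.3605] w 0.0855 gf 0.0 F [-0.7 -0.1  0.9]
q [ 59.  -2. -53. 104.  -2.  78.  -2.]
carton [(0.88, [0.5208, 0.1378, 0.0581])]
cup [(0.81, [0.4559, 0.265, 0.0704])]
timer [(0.75, [0.4693, -0.2456, 0.0497])]
```

View pics/c10.png

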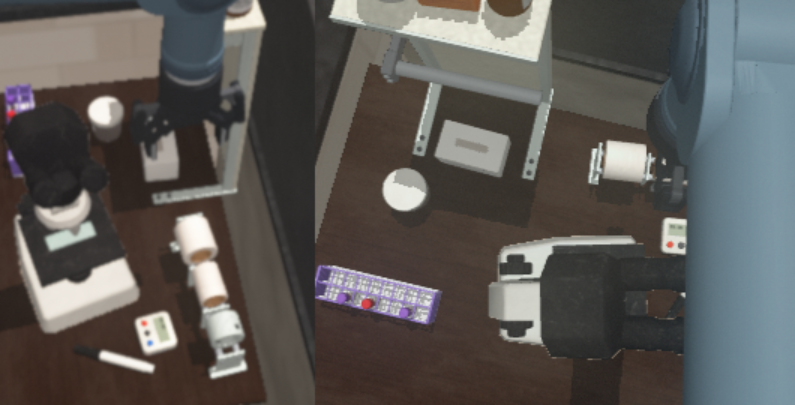

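The bar is empty. All three parts lie in their bays, and the carton, cup and timer stand where they were. I hand in the job.

```bash
python3 -c "
from cell import job
print(job.close_job())"
```

```text
the job is handed in; nothing more can be done
None
```

I handed the job in at about 29 s (limit 67 s): the collar, thin roll and thick roll lie in their bays, within a few millimetres of mid-bay by the camera fits, and the carton, cup and timer look unmoved in the last picture; no verdict came back.

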